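# Charge the tea-light food warmer and shut its draught door

### The arm

A 6-joint arm with a two-finger parallel gripper is mounted at the origin on a cart in front of the work surface, level with it; the furniture and walls round the work are solid. World frame = base frame: x ahead of the robot, y to its left, z up, the work surface at z = 0. Lengths are in mm, angles in rad, forces in N, time in s.
With the tool pointing down it reaches from about 275 to 750 mm from the base axis. Payload 10.2 kg.
Tool frame: the origin (TCP) lies at the very end of the fingers, on their centre line; the grasp point (between the pads) lies 19 mm behind it (ctrl.hold_point_z is the distance from the TCP to the grasp point, in mm); z points along the fingers, y is the direction in which the jaws open and shut (so a half turn about z gives the same grasp; the last joint's range is limited). The gripper opens to 85 mm and grips with 20 to 120 N. Pads are 22 mm wide; open, the fingers measure 114 mm over their backs; the gripper's body (76 mm by 85 mm) begins 54 mm behind the grasp point. The pads swing forward as they close: fully open they stand 13 mm farther back than shut.
Start: joints at [-1.334, 0.313, 1.498, -0, 1.331, -0.223], TCP at [232.967, -470.486, 231.294] pointing down, gripper open.
Joint ranges: [-2.94, 2.94], [-0.97, 2.17], [0.19, 2.56], [-1.23, 4.37], [0.02, 3.11], [-2.88, 2.88]. Speed limits (rad/s): [2.39, 2.39, 3.01, 3.14, 3.14, 3.14].

### API

Orientations are given as a unit quaternion [w, x, y, z].
In Python, from rig import readout, cams, workorder, spotter, ctrl gives the robot as it stands.
- The arm moves only by the tool step_arm, never from a script. Its argument "plan" is text: rows parted by semicolons, each of 5 numbers parted by spaces: the shift along the tool's x, y, z in cm, then the turn about the tool's z in degrees, then the opening in per cent of the stroke, from 0 (shut) to 100 (fully open). In form: x y z twist gripper; .... A call has 1 to 10 rows; each row is the pose to reach, as a shift and turn from the pose commanded when the call began, along the tool's axes at that moment; what a row does not reach only later rows make up. A row lasts 1/10 s, in which the tool goes at most 50 mm and 8.59 degrees, less where a joint would pass 70% of its speed; a pose out of reach is approached as far as the arm can. A call with a gripper value outside its range is refused whole. The fingers move at their own pace and stop on an object; "grip_force" is the grip in N (left out, the last holds). Time passes only in rows, so rows that repeat a pose let the fingers close. It gives the time, the measured TCP pose, the force and the opening at its end, in the units of the state.
- readout.sense(): the state, without advancing time (a new reading comes with each control period).
- cams.capture(name): name is "scene" or "top"; returns (picture, depth): 480x640x3 uint8, red, green, blue; 480x640 float32, mm along the optical axis (not along the pixel's ray), 0 where there is no reading.
- cams.camera_info(name): a dict with "vfov" (degrees; the focal length in pixels is half the picture's height over the tangent of half this angle, whatever the lens; pixels are square), "cx", "cy" (the principal point, pixels), "rvec" (rotation vector, rad) and "tvec" (3), from world to camera coordinates, as OpenCV has them. Camera axes: x right, y down, z forward; pixel columns grow to the right and rows downward; lengths in mm; the calibration is good to about 2 mm. A picture is of the moment at which its call begins. camera_info takes no time and is no camera call.
- workorder.finish_job(): hands the job in, once; it reports no verdict.
Trained networks look in the newest picture that a camera, given by its name, has taken for a name from the list of things; names that differ only in an ending like _2 or _b are one class to them, and where a whole thing is asked for, a point or a joint stands for the part that bears it (a point fixed in the world has none). Each returns a list of dicts, best first, with "conf" (0 to 1); they miss things now and then, are a little off and sometimes report something else, mostly with a low value. They report only what shows in the picture. A call takes as long as a camera call. They do not tell look-alikes from the thing itself.
- spotter.regions_of(camera, target): "pixels" (480x640 bool, what is visible of it) and "extent" ([centre column, centre row, width, height] in pixels, round what is visible of it).
The state is a dict: "time_s": time; "joints": joint angles; "dq": joint speeds; "tau": joint torques, N m; "eef_pos": TCP position; "ee_rot": TCP orientation; "force": force on the tool from outside, world axes, zero at the start; "wrist_torque": the same for the moment, N m; "grip_width": opening from 0.0 (shut) to 1.0 (fully open).
Only numpy, scipy, OpenCV 4.12 (cv2) and the standard library are available. Lean on these libraries where they do the work, as an engineer would, in place of code of your own. Each camera call takes 0.05 s, during which the arm holds its last target. There are 200 camera calls.

### The job

Get the food warmer ready for the serving line: with the fingertips, slide the three loose tea lights flat along the bench, one after another, through the opening in the warmer's front into its lane, so that all three stand in a row inside. Then push the little draught door shut over the opening. Do not pick up, tip or stack the lights, and do not shift the other things on the bench.

Things in the scene. Friction and masses are not known exactly. Their poses are not given: they have to be found in the camera images.
- warmer: Low bare-metal food warmer, fixed; 150 mm wide, 140 deep, 48 high over its bar grate; the bench is its floor. Origin: on the bench, mid-width of the front opening, at the front sheet's outer face. x: level, into the warmer along the lane; y: left as one looks in; z: up. Opening 43 mm wide, 36 high. A light pushed in pushes on those ahead of it. Door hinged at the opening's -y edge.
- lane_end (a point): On the bench at the lane's end stop, 118 mm straight in from the opening's middle; axes as the warmer's. The lane is 42 mm wide between two rails 20 mm high and just holds three tea lights in a row, with 4 mm to spare in length.
- lip_end (a point): Outer end of the fixed guide lip, 2 mm sheet, 22 mm high, that flares out from the opening's +y edge (warmer x = 0, y = 22 mm) to here (x = -17, y = 35 mm).
- draught_door (a joint): Angle of the small metal draught door (rad): 0 = shut over the opening, 1.57 = pointing straight out (-x of the warmer), at most 2.3; starts 1.65 to 2.0. Door 45 mm long from hinge to free edge, 2 mm thick, 4 to 34 mm above the bench. No spring or catch: light friction (0.012 N m) holds it where left. Pushed shut on its outer face, it also presses home a light that sticks out a few mm.
- door_edge (a point): Middle of the door's free edge, 19 mm above the bench; moves with the door.
- door_hinge (a point): Point on the door's upright hinge axis, 19 mm above the bench; fixed, at warmer x = -3 mm, y = -24.5 mm.
- tea_light_1: Tea light in a plain metal cup, 38 mm across, 15 mm high, about 15 g, loose on the bench in front of the warmer. Origin: centre of its underside. The three are alike and may go in in any order.
- tea_light_2: Like tea_light_1.
- tea_light_3: Like tea_light_1.
- lighter: Red gas lighter lying on the bench, 78 x 24 x 12 mm, loose; origin at the centre of its underside. Leave where it is.
- teaspoon: Steel teaspoon lying on the bench, 130 x 27 x 11 mm, loose; origin at the centre of its underside. Leave where it is.
- pepper_shaker: Pepper shaker, 44 mm across, 90 mm high, loose; origin at the centre of its underside. Leave where it is.
- small_bowl: White bowl, 110 mm across, 49 mm high, loose; origin at the centre of its underside. Leave where it is.
- mug: Mug with handle, 83 x 117 mm, 94 mm high, loose; origin at the centre of its underside. Leave where it is.
- fish_tin: Flat tin, 63 x 105 x 26 mm, loose; origin at the centre of its underside. Leave where it is.
There are look-alikes about, which are no part of the job. Leave any brown look-alike of the tea_light_1 alone. What is shaped like the tea_light_3 but green is not meant.

How it is judged:
By the outcome, as a careful person would: the job done as asked, in the order asked, and still so for the second after the job is handed in, with the robot touching nothing.
It also fails if it takes over 64 s, if anything falls off the work surface, if the arm or the gripper's body presses on something with over 40 N, if the wrist force passes 120 N, or if a joint passes its speed limit or range.

## Working session

There is one attempt and no reset: what is moved stays moved. The work goes in short steps, Python scripts to look and compute and a tool call to move; the robot and the scene stay as the last step left them, time stands still between calls to the robot, and variables do not carry over. Pictures are saved under pics/ and viewed, about 8 in all and at most 12, crops included, and the job is handed in when it is done.

Besides the shell and the picture viewer there is one more tool, called as name(argument=value, ...), one argument or row to a line, values as JSON. step_arm: Moves the arm, as the interface text tells. Its arguments: {"type":"object","properties":{"plan":{"type":"string"},"grip_force":{"type":"number"}},"required":["plan"]}

```bash
mkdir -p pics; cat > h.py <<'E'
import numpy as np, cv2
from rig import readout, cams, workorder, spotter, ctrl
def K(n):
    i=cams.camera_info(n); f=240/np.tan(np.radians(i['vfov'])/2)
    R=cv2.Rodrigues(np.array(i['rvec'],float))[0]; return f,i['cx'],i['cy'],R,np.array(i['tvec'],float).ravel()
def w(n,u,v,z=None,d=None):
    f,cx,cy,R,t=K(n); r=np.stack([(np.asarray(u,float)-cx)/f,(np.asarray(v,float)-cy)/f,np.ones(np.shape(u))],-1)
    if d is not None: return (r*np.asarray(d)[...,None]-t)@R
    c=-R.T@t; q=r@R; return c+q*((z-c[2])/q[...,2])[...,None]
def px(n,p):
    f,cx,cy,R,t=K(n); q=np.atleast_2d(p)@R.T+t; return q[:,:2]/q[:,2:]*f+[cx,cy]
def save(name,img): cv2.imwrite('pics/'+name,img[...,::-1])
E
python3 - <<'E'
from h import *
for n in('top','scene'):
    p,d=cams.capture(n); save(n+'0.png',p); f,cx,cy,R,t=K(n); print(n,f,-R.T@t,R.tolist())
    np.save(n+'_d.npy',d); np.save(n+'_p.npy',p)
for n in ('tea_light_1','warmer','door_edge'):
  for c in('top','scene'):
    for r in spotter.regions_of(c,n):
        m=r['pixels']; d=np.load(c+'_d.npy'); v,u=np.nonzero(m&(d>0)); P=w(c,u,v,d=d[v,u])
        print(n,c,round(r['conf'],2),np.round(r['extent']),np.round(np.median(P,0)),np.round(P.max(0)),np.round(P.min(0)))
print(readout.sense())
E
```

```text
top 524.3482714648516 [ 370.2341923   -82.49760612 1380.11714898] [[0.024765208822943863, -0.999600483893436, 0.013621932020261768], [-0.9828697145729244, -0.0268354846015455, -0.18233754671361216], [0.18263025107384173, -0.008872957016060584, -0.9831416286713206]]
scene 548.6632580917595 [  11.42714466  542.09972535 1085.63412034] [[-0.7170234866360106, -0.6969619330600287, 0.01101741700975628], [-0.53772097747361, 0.5430031394116757, -0.6449835199242613], [0.4435464688137694, -0.4683926285225812, -0.7641170561821946]]
tea_light_1 top 0.66 [298. 225.  14.  12.] [653. -50.   7.] [671. -34.  18.] [633. -69.   0.]
tea_light_1 top 0.65 [328. 254.  16.  16.] [ 584. -137.    6.] [ 602. -121.   15.] [ 567. -156.   -2.]
tea_light_1 top 0.52 [302. 272.  13.  17.] [526. -73.   6.] [544. -57.  17.] [506. -91.  -1.]
tea_light_1 top 0.44 [314. 306.  22.  11.] [ 438. -104.    6.] [459. -85.  18.] [ 420. -122.   -7.]
tea_light_1 scene 0.75 [378. 289.  17.  20.] [ 438. -102.    6.] [457. -82.  17.] [ 419. -122.   -5.]
tea_light_1 scene 0.6 [345. 275.  13.  16.] [526. -71.   6.] [550. -50.  17.] [50
[... 674 characters left out ...]

{'time_s': 0.4, 'joints': array([-1.33438491e+00,  3.12952041e-01,  1.49782449e+00, -3.61755539e-05,
        1.33100993e+00, -2.23389552e-01]), 'dq': array([-1.85923527e-03, -9.01303280e-04, -1.51522597e-03, -1.59028736e-05,
        1.73738730e-04, -1.69223020e-03]), 'tau': array([-1.15707098e-03, -4.11807704e+01, -2.59666926e+01, -8.16755824e-05,
        1.23319231e-03,  3.22220774e-05]), 'eef_pos': array([ 232.95428597, -470.43697885,  231.22062282]), 'ee_rot': array([-9.67898156e-05,  9.73688094e-01,  2.27884809e-01, -1.82004194e-05]), 'force': array([-0.27044342,  0.05491437,  0.66135516]), 'wrist_torque': array([-0.00908194, -0.01008425,  0.00667431]), 'grip_width': 1.0048195945858565}
```

```bash
python3 - <<'E'
from h import *
p=np.load('top_p.npy'); q=np.load('scene_p.npy')
save('a.png',cv2.resize(p[180:340,170:370],(800,640),interpolation=cv2.INTER_CUBIC)[:600])
save('b.png',cv2.resize(q[220:370,200:400],(800,600),interpolation=cv2.INTER_CUBIC))
E
```

```text
(no output)
```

View pics/a.png

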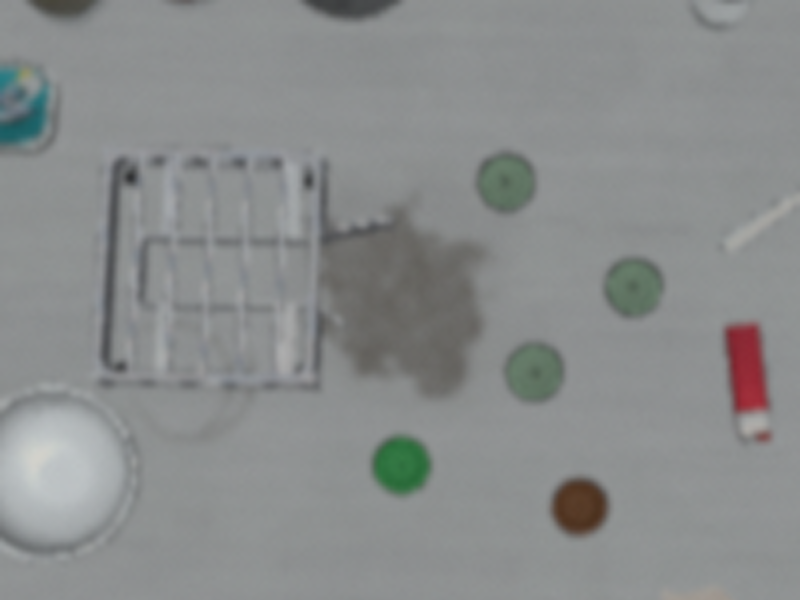

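View pics/b.png

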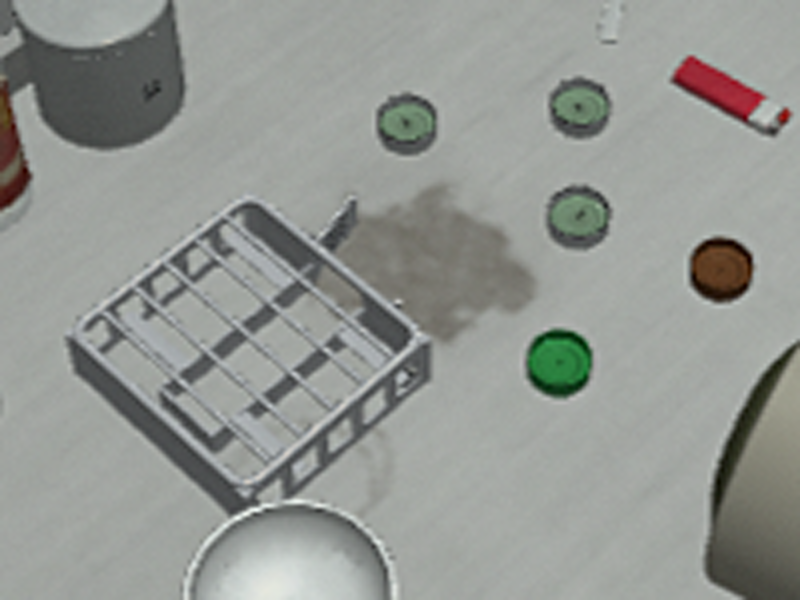

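View pics/top0.png

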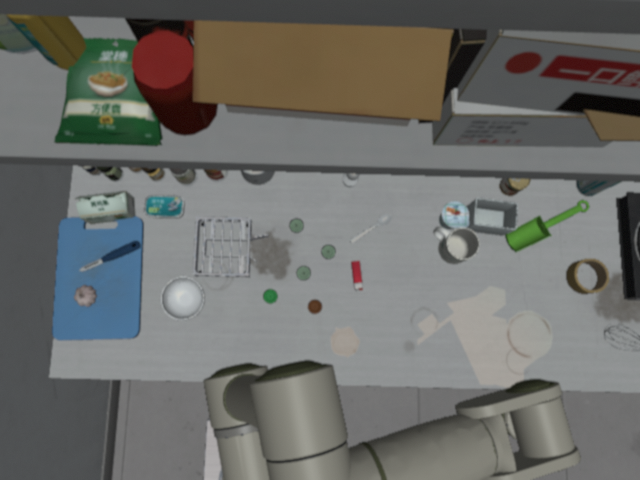

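The lights to use are the three pale-wax, metal-cup ones, at crop a (506,182), (634,287) and (534,372). Both fakes are clear in the enlarged crops: bright green (401,464) and brown (580,506). In the same crop, the door juts from (325,238) to (390,222), the lip is near (335,318), and the lane runs toward image left, which is world +y.

```bash
python3 - <<'E'
from h import *
T=lambda l,z:np.round(w('top',[170+a/4 for a,b in l],[180+b/4 for a,b in l],z),1).tolist()
S=lambda l,z:np.round(w('scene',[200+a/4 for a,b in l],[220+b/4 for a,b in l],z),1).tolist()
print('T rim FL.. ',T([(325,158),(318,385),(112,160),(100,385)],48))
print('S rim',S([(250,200),(428,342),(72,338),(245,487)],48))
print('T rails20',T([(145,240),(320,240),(143,305),(318,306)],20))
print('T door top34',T([(326,238),(392,221)],34),'lip22',T([(342,324)],22))
print('S door',S([(320,243),(354,203)],34),'lip22',S([(400,301)],22))
print('lights T',T([(506,182),(634,287),(534,372),(401,464)],15)); print('S',S([(407,121),(580,106),(580,214),(560,360)],15))
d=np.load('top_d.npy')
for v in(20,100,150,160,166): print(v,[np.round(w('top',[u],[v],d=d[v,[u]])[0]).tolist() for u in(230,300,420)])
# dense warmer: depth cloud of rim, z 42-54
m=spotter.regions_of('scene','warmer')[0]['pixels'];ds=np.load('scene_d.npy');v,u=np.nonzero(m);P=w('scene',u,v,d=ds[v,u]);P=P[(P[:,2]>40)&(P[:,2]<56)]
print(len(P),cv2.minAreaRect(P[:,:2].astype(np.float32)))
E
```

```text
T rim FL..  [[657.0, 65.3, 48.0], [509.3, 62.9, 48.0], [651.9, 202.9, 48.0], [505.7, 201.1, 48.0]]
S rim [[650.1, 79.4, 48.0], [504.8, 75.5, 48.0], [648.6, 213.6, 48.0], [509.0, 208.4, 48.0]]
T rails20 [[604.7, 183.9, 20.0], [607.8, 69.1, 20.0], [561.6, 182.5, 20.0], [564.0, 68.4, 20.0]]
T door top34 [[606.8, 63.7, 34.0], [619.2, 21.3, 34.0]] lip22 [[552.3, 52.0, 22.0]]
S door [[605.8, 65.3, 34.0], [612.9, 31.1, 34.0]] lip22 [[549.0, 55.4, 22.0]]
lights T [[651.2, -51.8, 15.0], [582.9, -138.2, 15.0], [525.0, -73.9, 15.0], [462.9, 10.5, 15.0]]
S [[646.8, -45.4, 15.0], [578.0, -130.6, 15.0], [520.4, -68.6, 15.0], [457.7, 16.0, 15.0]]
20 [[592.0, -22.0, 1035.0], [592.0, -73.0, 1038.0], [591.0, -158.0, 1043.0]]
100 [[590.0, -4.0, 905.0], [592.0, -71.0, 906.0], [594.0, -187.0, 909.0]]
150 [[609.0, 25.0, 709.0], [611.0, -69.0, 711.0], [616.0, -230.0, 709.0]]
160 [[595.0, 24.0, 710.0], [597.0, -69.0, 712.0], [602.0, -230.0, 710.0]]
166 [[591.0, 25.0, 697.0], [591.0, -70.0, 705.0], [593.0, -229.0, 712.0]]
936 ((579.6998291015625, 146.4951934814453), (163.1813201904297, 151.0308837890625), 0.09540709108114243)
```

```bash
cat >> h.py <<'E'
from scipy.spatial.transform import Rotation as Ro
def rel(*pts,pose=None):
    s=readout.sense(); q=s['ee_rot']; R=Ro.from_quat([q[1],q[2],q[3],q[0]]).as_matrix() ; p=s['eef_pos']
    yaw=np.degrees(np.arctan2(R[1,0],R[0,0])); print('t',s['time_s'],'at',np.round(p,1),'yaw',round(yaw,1),'F',np.round(s['force'],1),'g',round(s['grip_width'],3))
    for x,y,z,yw in pts:
        d=R.T@(np.array([x,y,z])-p)/10; print((x,y,z,yw),'->',np.round(d,2),round(-(yw-yaw),1))
E
python3 -c "
from h import *
rel((585,-175,100,91),(585,-175,25,91))"
```

```text
t 0.45 at [ 233.  -470.5  231.2] yaw 26.3 F [-0.3 -0.4 -0.1] g 0.997
(585, -175, 100, 91) -> [ 44.66 -10.86  13.13] -64.7
(585, -175, 25, 91) -> [ 44.66 -10.85  20.63] -64.7
```

step_arm(
  plan="44.66 -10.86 13.1 -64.7 28; 44.66 -10.86 13.1 -64.7 28; 44.66 -10.86 13.1 -64.7 28; 44.66 -10.86 13.1 -64.7 28; 44.66 -10.86 13.1 -64.7 28; 44.66 -10.86 13.1 -64.7 28; 44.66 -10.86 13.1 -64.7 28; 44.66 -10.86 13.1 -64.7 28; 44.66 -10.86 13.1 -64.7 28; 44.66 -10.86 13.1 -64.7 28",
  grip_force=30,
)

```text
time_s: 1.45
eef_pos: [586.7, -172.1, 98.9]
ee_rot: [-0.001, 0.7, 0.714, 0.0]
force: [0.4, -0.7, 0.5]
grip_width: 0.281
```

```bash
python3 -c "
from h import *
rel((585,-175,60,91),(585,-175,25,91))"
```

```text
t 1.45 at [ 586.7 -172.1   98.9] yaw 91.2 F [ 0.4 -0.7  0.5] g 0.281
(585, -175, 60, 91) -> [-0.29 -0.17  3.89] 0.2
(585, -175, 25, 91) -> [-0.3  -0.17  7.39] 0.2
```

step_arm(
  plan="0 0 4 0 28; 0 0 7.5 0 28; 0 0 7.5 0 28; 0 0 7.5 0 28",
)

```text
time_s: 1.85
eef_pos: [585.3, -175.2, 26.1]
ee_rot: [0.0, 0.701, 0.713, 0.0]
force: [-0.1, -0.1, 0.6]
grip_width: 0.277
```

```bash
python3 - <<'E'
from h import *
rel((585,-165,5,91))
pt,_=cams.capture('top'); ps,_=cams.capture('scene'); p=readout.sense()['eef_pos']
o=[]
for n,I in(('top',pt),('scene',ps)):
    u,v=px(n,p)[0]; print(n,u,v); c=(int(u)-(45 if n=='top' else 33),int(v)-(40))
    c=I[c[1]:c[1]+75,c[0]:c[0]+66]; o.append(cv2.resize(c,(396,450),interpolation=cv2.INTER_CUBIC))
save('c.png',np.hstack(o))
E
```

```text
t 1.85 at [ 585.3 -175.2   26.1] yaw 91.0 F [-0.1 -0.1  0.6] g 0.277
(585, -165, 5, 91) -> [ 1.03 -0.01  2.11] 0.0
top 343.0878124866922 250.2236576607089
scene 354.8956942982065 231.9419160473671
```

View pics/c.png

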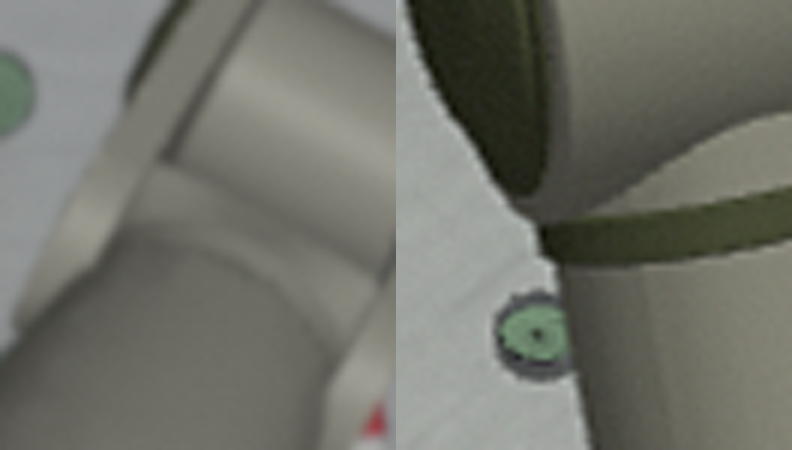

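step_arm(
  plan="-0.2 0 2.1 0 28; -0.2 0 2.1 0 28; 0.5 0 2.1 0 28; 1.5 0 2.1 0 28; 2.5 0 2.1 0 28; 3.5 0 2.1 0 28; 4.5 0 2.1 0 28; 5.5 0 2.1 0 28; 6.5 0 2.1 0 28; 7.5 0 2.1 0 28",
)

```text
time_s: 2.95
eef_pos: [583.6, -99.1, 4.3]
ee_rot: [0.0, 0.701, 0.714, -0.0]
force: [-0.0, -0.7, 0.4]
grip_width: 0.276
```

step_arm(
  plan="1 0 0 0 28; 2 0 0 0 28; 2.8 0 0 0 28; 3.5 0 0 0 28; 3.5 0 0 0 28; -1 0 0 0 28; -4 0 -5 0 28; -14 0 -12 0 28; -24 0 -22 0 28; -24 0 -22 0 28",
)

```text
time_s: 3.95
eef_pos: [585.9, -252.0, 145.2]
ee_rot: [-0.0, 0.701, 0.713, 0.0]
force: [0.4, -0.6, -0.6]
grip_width: 0.278
```

```bash
cat >> h.py <<'E'
def lights():
    for c in('top','scene'):
        p,d=cams.capture(c); np.save(c+'_p.npy',p); np.save(c+'_d.npy',d)
        for r in spotter.regions_of(c,'tea_light_1'):
            m=r['pixels']; v,u=np.nonzero(m&(d>0)); P=w(c,u,v,d=d[v,u]); k=P[:,2]>9
            col=np.median(p[m],0); e=w(c,[u[k].mean()],[v[k].mean()],15)[0] if k.any() else [0]*3
            print(c,round(r['conf'],2),'px',np.round(r['extent']),'cen15',np.round(e[:2],1),'depthmid',np.round((P[k].max(0)+P[k].min(0))/2,1),col)
def crop(c,name,x0,y0,x1,y1,k):
    save(name,cv2.resize(np.load(c+'_p.npy')[y0:y1,x0:x1],None,fx=k,fy=k,interpolation=cv2.INTER_CUBIC))
E
python3 - <<'E'
from h import *
rel(); lights(); crop('top','d.png',210,200,350,300,5)
E
```

```text
t 3.95 at [ 585.9 -252.   145.2] yaw 91.0 F [ 0.4 -0.6 -0.6] g 0.278
top 0.66 px [291. 252.  10.  13.] cen15 [586.7 -37.8] depthmid [584.1 -39.4  12.8] [ 99. 118. 102.]
top 0.64 px [299. 226.  16.  12.] cen15 [649.2 -52.5] depthmid [651.5 -51.7  13.3] [ 99. 118. 102.]
top 0.54 px [305. 275.  14.  19.] cen15 [527.8 -75. ] depthmid [525.4 -73.8  12.8] [100.5 119.  104. ]
top 0.48 px [270. 297.  17.  16.] cen15 [461.6  11. ] depthmid [463.2  11.2  13.1] [ 51. 116.  67.]
top 0.32 px [165. 207.  35.  23.] cen15 [694.  303.2] depthmid [691.7 301.   22.1] [ 78. 124. 125.]
scene 0.66 px [339. 310.  13.  14.] cen15 [461.   16.5] depthmid [461.4  15.3  13.4] [ 40.  118.5  60. ]
scene 0.65 px [346. 275.  19.  14.] cen15 [523.7 -67.7] depthmid [524.3 -68.9  12.4] [ 99. 119. 100.]
scene 0.6 px [301. 251.  15.  12.] cen15 [650.5 -44.9] depthmid [650.  -47.2  13.6] [ 96.5 108.5  98.5]
scene 0.6 px [261. 309.  91.  79.] cen15 [591.7 136.4] depthmid [582.1 121.7  30.7] [131. 135. 134.]
scene 0.53 px [318. 270.  15.  13.] cen15 [576.9 -31.6] depthmid [581.1 -35.2  12.9] [ 94.  113.5  95.5]
```

View pics/d.png

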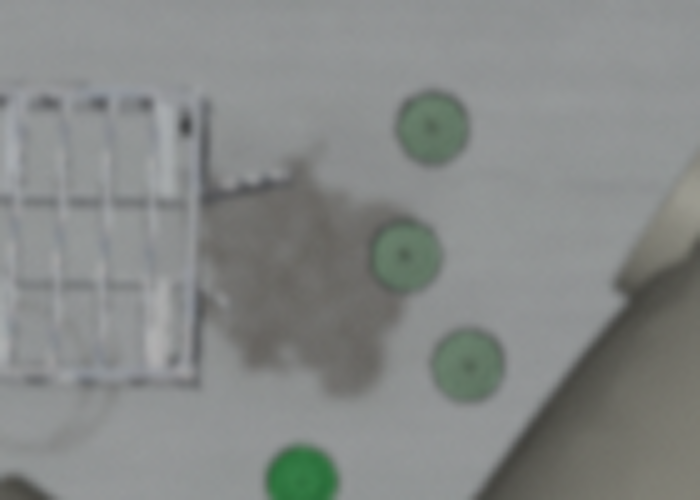

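```bash
python3 - <<'E'
from h import *
f=lambda l,z:np.round(w('top',[210+(a+.5)/5-.5 for a,b in l],[200+(b+.5)/5-.5 for a,b in l],z),1).tolist()
print('rails',f([(190,203),(20,203),(190,285),(20,285)],20)); print('rim R',f([(205,97),(197,383)],48)); print('light',f([(406,256),(433,128),(468,366)],15))
print('door34',f([(208,195),(290,178)],34),'door19',f([(290,180)],19),'lip',f([(225,302)],22),'lip',f([(225,302)],11))
# profile of rails: column-averaged rows
g=cv2.cvtColor(np.load('top_p.npy'),cv2.COLOR_RGB2GRAY).astype(float)
for u in(242,236,228):print(u,[(v,int(g[v,u-1:u+2].mean())) for v in range(236,262)])
E
```

```text
rails [[607.1, 75.4, 20.0], [604.7, 164.6, 20.0], [563.6, 73.3, 20.0], [561.2, 162.0, 20.0]]
rim R [[658.3, 67.0, 48.0], [509.4, 64.2, 48.0]]
light [[582.8, -38.9, 15.0], [651.9, -51.0, 15.0], [525.5, -73.1, 15.0]]
door34 [[609.2, 64.6, 34.0], [619.3, 22.3, 34.0]] door19 [[621.0, 23.4, 19.0]] lip [[554.9, 54.5, 22.0]] lip [[556.4, 55.6, 11.0]]
242 [(236, 165), (237, 164), (238, 158), (239, 142), (240, 125), (241, 128), (242, 141), (243, 146), (244, 146), (245, 146), (246, 146), (247, 145), (248, 144), (249, 143), (250, 142), (251, 141), (252, 142), (253, 143), (254, 145), (255, 152), (256, 157), (257, 161), (258, 163), (259, 165), (260, 165), (261, 166)]
236 [(236, 147), (237, 148), (238, 146), (239, 133), (240, 121), (241, 131), (242, 143), (243, 148), (244, 148), (245, 148), (246, 147), (247, 148), (248, 147), (249, 147), (250, 147), (251, 146), (252, 147), (253, 148), (254, 149), (255, 148), (256, 136), (257, 131), (258, 141), (259, 146), (260, 146), (261, 144)]
228 [(236, 146), (237, 146), (238, 145), (239, 133), (240, 121), (241, 130), (242, 142), (243, 146), (244, 146), (245, 147), (246, 148), (247, 149), (248, 148), (249, 149), (250, 149), (251, 149), (252, 151), (253, 152), (254, 153), (255, 149), (256, 137), (257, 133), (258, 141), (259, 145), (260, 144), (261, 143)]
```

step_arm(
  plan="0 0 0 0 28; 0 0 0 0 28",
)

```text
time_s: 4.35
eef_pos: [586.1, -249.0, 142.5]
ee_rot: [-0.001, 0.7, 0.714, -0.0]
force: [0.2, 0.3, 0.6]
grip_width: 0.279
```

```bash
python3 -c "
from h import *
rel((588,-82,60,91.2),(588,-82,4,91.2),(586.7,-16,4,91.2))"
```

```text
t 4.35 at [ 586.1 -249.   142.5] yaw 91.1 F [0.2 0.3 0.6] g 0.279
(588, -82, 60, 91.2) -> [16.68  0.53  8.27] -0.1
(588, -82, 4, 91.2) -> [16.67  0.54 13.87] -0.1
(586.7, -16, 4, 91.2) -> [23.27  0.54 13.88] -0.1
```

step_arm(
  plan="5 0.2 3 -0.1 28; 10 0.4 6 -0.1 28; 15 0.5 8.3 -0.1 28; 16.6 0.5 11 -0.1 28; 16.6 0.5 13.85 -0.1 28; 16.6 0.5 13.85 -0.1 28; 17.6 0.5 13.85 -0.1 28; 18.6 0.5 13.85 -0.1 28; 19.6 0.5 13.85 -0.1 28; 20.6 0.5 13.85 -0.1 28",
)

```text
time_s: 5.35
eef_pos: [587.6, -43.2, 5.6]
ee_rot: [0.0, 0.7, 0.714, 0.0]
force: [0.4, -0.7, 1.2]
grip_width: 0.281
```

step_arm(
  plan="0.9 0 0 0 28; 1.7 0 0 0 28; 2.5 0 0 0 28; 2.5 0 0 0 12; 2.5 0 0 0 12; 2.5 0 0 0 12",
)

```text
time_s: 5.95
eef_pos: [587.1, -19.5, 5.2]
ee_rot: [0.0, 0.7, 0.714, -0.0]
force: [0.3, 0.1, 0.6]
grip_width: 0.12
```

```bash
python3 -c "
from h import *
rel((586,20,4,91.2),(585.7,51,4,91.2))"
```

```text
t 5.95 at [587.1 -19.5   5.2] yaw 91.1 F [0.3 0.1 0.6] g 0.12
(586, 20, 4, 91.2) -> [ 3.96 -0.04  0.12] -0.1
(585.7, 51, 4, 91.2) -> [ 7.06 -0.    0.12] -0.1
```

step_arm(
  plan="0.8 -0.03 0 0 12; 1.6 -0.03 0 0 12; 2.4 -0.03 0 0 12; 3.2 -0.03 0 0 12; 4 -0.03 0 0 12; 4.6 -0.03 0 0 12",
)

```text
time_s: 6.55
eef_pos: [585.9, 27.7, 5.2]
ee_rot: [-0.0, 0.7, 0.714, 0.0]
force: [0.7, -0.3, 0.3]
grip_width: 0.118
```

step_arm(
  plan="0.6 0 0 0 12; 1.2 0 0 0 12; 1.8 0 0 0 12; 2.3 0 0 0 12; 2.3 0 0 0 12",
)

```text
time_s: 7.05
eef_pos: [585.4, 50.4, 5.2]
ee_rot: [-0.0, 0.7, 0.714, 0.0]
force: [-0.5, -0.6, -0.1]
grip_width: 0.121
```

step_arm(
  plan="-3 0 0 0 12; -7 0 0 0 28; -10 0 0 0 28; -10 0 -3 0 28; -10 0 -6 0 28; -10 0 -6 0 28",
)

```text
time_s: 7.65
eef_pos: [589.4, -51.2, 69.1]
ee_rot: [0.003, 0.7, 0.714, 0.002]
force: [0.8, -0.1, -0.4]
grip_width: 0.276
```

```bash
python3 -c "
from h import *
rel((494,-95,60,35),(494,-95,4,35))"
```

```text
t 7.65 at [589.4 -51.2  69.1] yaw 91.1 F [ 0.8 -0.1 -0.4] g 0.276
(494, -95, 60, 35) -> [-4.19 -9.63  0.85] 56.1
(494, -95, 4, 35) -> [-4.18 -9.67  6.45] 56.1
```

step_arm(
  plan="-4.4 -9.4 0 56 28; -4.4 -9.4 0 56 28; -4.4 -9.4 0 56 28; -4.4 -9.4 0 56 28; -4.4 -9.4 0 56 28; -4.4 -9.4 0 56 28; -4.4 -9.4 0 56 28; -4.4 -9.4 0 56 28",
)

```text
time_s: 8.45
eef_pos: [494.1, -96.1, 64.7]
ee_rot: [-0.0, 0.953, 0.302, -0.0]
force: [0.0, -1.6, 0.0]
grip_width: 0.281
```

```bash
python3 - <<'E'
from h import *
rel((494,-95,4,35),(566,-44.7,4,35)); lights(); crop('scene','e.png',220,230,400,340,4)
E
```

```text
t 8.45 at [494.1 -96.1  64.7] yaw 35.1 F [ 0.  -1.6  0. ] g 0.281
(494, -95, 4, 35) -> [ 0.06 -0.09  6.07] 0.1
(566, -44.7, 4, 35) -> [ 8.84 -0.06  6.07] 0.1
top 0.65 px [298. 226.  19.  14.] cen15 [652.1 -51.1] depthmid [652.1 -50.5  14.9] [ 99. 117. 102.]
top 0.19 px [168. 206.  40.  19.] cen15 [693.4 303.6] depthmid [691.6 301.8  19.9] [ 82.5 124.  125. ]
scene 0.8 px [339. 312.  17.  14.] cen15 [459.7  18. ] depthmid [461.   15.5  13.2] [ 39. 123.  59.]
scene 0.67 px [345. 275.  16.  16.] cen15 [523.8 -70. ] depthmid [524.5 -70.   13.1] [ 98. 119.  98.]
scene 0.6 px [301. 252.  14.  16.] cen15 [644.2 -39.5] depthmid [651. -46.  13.] [101. 124. 102.]
scene 0.42 px [282. 297.  17.  18.] cen15 [583.5  84.4] depthmid [579.   91.2  28.7] [106. 127. 106.]
```

View pics/e.png

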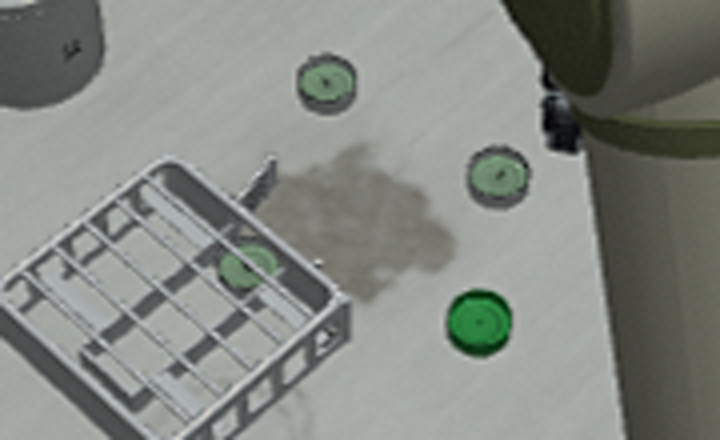

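The picture shows the first light inside the lane at crop e (248,265), clear of the opening. The door at (260,180) hasn't moved. Next I'll push the second light.

step_arm(
  plan="0 0 3 0 28; 0 0 6 0 28; 0 0 6 0 28; 1 0 6 0 28; 2 0 6 0 28; 3 0 6 0 28; 4 0 6 0 28; 5 0 6 0 28; 6 0 6 0 28; 7 0 6 0 28",
)

```text
time_s: 9.65
eef_pos: [552.3, -55.2, 5.3]
ee_rot: [0.0, 0.953, 0.302, 0.0]
force: [-0.8, 0.4, 0.0]
grip_width: 0.281
```

step_arm(
  plan="0.9 0 0 0 28; 1.8 0 0 0 28; 1.8 0 0 0 28; 0.3 0 0 0 28; -1.2 0 0 0 28; -1.2 0 0 0 28",
)

```text
time_s: 10.25
eef_pos: [540.6, -63.4, 5.1]
ee_rot: [-0.0, 0.954, 0.301, -0.001]
force: [0.8, 0.4, 0.3]
grip_width: 0.276
```

```bash
python3 -c "
from h import *
rel((570,-92,4,70),(587.8,-82,4,91.2))"
```

```text
t 10.25 at [540.6 -63.4   5.1] yaw 35.1 F [0.8 0.4 0.3] g 0.276
(570, -92, 4, 70) -> [0.76 4.03 0.11] -34.9
(587.8, -82, 4, 91.2) -> [2.79 4.23 0.11] -56.1
```

step_arm(
  plan="0.4 3 0 -8 28; 0.76 4.3 0 -17 28; 1.2 4.6 0 -25 28; 1.8 4.6 0 -34 28; 2.3 4.6 0 -42 28; 2.79 4.4 0 -50 28; 2.79 4.23 0 -56.1 28; 2.79 4.23 0 -56.1 28; 2.79 4.23 0 -56.1 28",
)

```text
time_s: 11.15
eef_pos: [589.1, -81.2, 5.2]
ee_rot: [0.0, 0.7, 0.714, 0.0]
force: [0.4, 0.2, -0.5]
grip_width: 0.281
```

```bash
python3 - <<'E'
from h import *
rel((586.7,-16,4,91.2)); lights()
E
```

```text
t 11.15 at [589.1 -81.2   5.2] yaw 91.1 F [ 0.4  0.2 -0.5] g 0.281
(586.7, -16, 4, 91.2) -> [ 6.52 -0.12  0.12] -0.1
top 0.6 px [248. 251.  14.  16.] cen15 [586.4  78.4] depthmid [585.4  76.8  30.3] [101. 120. 104.]
top 0.48 px [313. 308.  21.  13.] cen15 [ 438.3 -106.1] depthmid [ 437.8 -103.5   13.5] [89. 61. 41.]
scene 0.62 px [300. 253.  14.  15.] cen15 [650.3 -43.2] depthmid [651.6 -47.8  12. ] [ 96.  109.5  97.5]
scene 0.54 px [282. 298.  14.  17.] cen15 [584.   86.3] depthmid [578.6  91.8  29.1] [104. 125. 105.]
scene 0.51 px [315. 269.  16.  16.] cen15 [584.9 -25.8] depthmid [588.9 -26.2  13.4] [ 97.5 108.5  97.5]
scene 0.41 px [263. 310.  96.  78.] cen15 [589.9 136.6] depthmid [584.3 122.7  31.8] [109. 112. 113.]
```

step_arm(
  plan="1.5 -0.05 0 0 28; 2.5 -0.1 0 0 28; 3.4 -0.12 0 0 28; 4.3 -0.12 0 0 28; 5.2 -0.12 0 0 28; 6.1 -0.12 0 0 28; 6.4 -0.12 0 0 28; 6.4 -0.12 0 0 12; 6.4 -0.12 0 0 12; 6.4 -0.12 0 0 12",
)

```text
time_s: 12.35
eef_pos: [586.4, -17.6, 5.2]
ee_rot: [0.0, 0.7, 0.715, 0.0]
force: [0.0, -0.4, -0.5]
grip_width: 0.117
```

```bash
python3 - <<'E'
from h import *
rel((586,28,5,91.2),(585.6,51,5,91.2))
E
```

```text
t 12.35 at [586.4 -17.6   5.2] yaw 91.2 F [ 0.  -0.4 -0.5] g 0.117
(586, 28, 5, 91.2) -> [4.56 0.06 0.02] 0.0
(585.6, 51, 5, 91.2) -> [6.86 0.07 0.02] 0.0
```

step_arm(
  plan="0.8 0.04 0 0 12; 1.6 0.05 0 0 12; 2.4 0.05 0 0 12; 3.2 0.05 0 0 12; 4 0.05 0 0 12; 4.6 0.05 0 0 12",
)

```text
time_s: 12.95
eef_pos: [585.8, 29.6, 5.2]
ee_rot: [-0.0, 0.699, 0.715, -0.0]
force: [0.4, -0.1, 0.0]
grip_width: 0.122
```

step_arm(
  plan="0.6 0 0 0 12; 1.2 0 0 0 12; 1.8 0 0 0 12; 2.2 0 0 0 12; 2.2 0 0 0 12",
)

```text
time_s: 13.45
eef_pos: [585.3, 51.2, 5.2]
ee_rot: [-0.0, 0.699, 0.715, 0.0]
force: [0.4, -0.2, 0.3]
grip_width: 0.124
```

step_arm(
  plan="-3 0 0 0 12; -7 0 0 0 28; -10 0 0 0 28; -10 0 -3 0 28; -10 0 -6 0 28; -10 0 -6 0 28; -10 0 -6 0 28",
)

```text
time_s: 14.15
eef_pos: [587.5, -49.4, 65.4]
ee_rot: [0.0, 0.699, 0.715, 0.0]
force: [0.1, 0.1, 0.6]
grip_width: 0.277
```

```bash
python3 - <<'E'
from h import *
rel((690,-57.5,65,170),(690,-57.5,5,170),(612,-44.4,5,170)); lights()
E
```

```text
t 14.15 at [587.5 -49.4  65.4] yaw 91.2 F [0.1 0.1 0.6] g 0.277
(690, -57.5, 65, 170) -> [-1.03 10.23  0.04] -78.8
(690, -57.5, 5, 170) -> [-1.03 10.22  6.04] -78.8
(612, -44.4, 5, 170) -> [0.45 2.45 6.04] -78.8
top 0.51 px [313. 306.  17.   8.] cen15 [ 439.9 -105.9] depthmid [ 439.3 -106.    15.7] [87. 60. 41.]
top 0.51 px [224. 246.  62.  63.] cen15 [591.9 149.7] depthmid [585.5 118.2 209.2] [138. 140. 143.]
top 0.48 px [232. 251.  12.  15.] cen15 [585.8 116.5] depthmid [586.9 117.7  25.9] [ 99. 117. 102.]
top 0.4 px [244. 249.   7.  14.] cen15 [587.4  87.9] depthmid [590.   86.6  12. ] [101.  120.5 104. ]
scene 0.72 px [281. 295.  15.  14.] cen15 [586.2  82.8] depthmid [579.4  83.7  28.5] [104. 127. 105.]
scene 0.67 px [300. 254.  15.  14.] cen15 [643.7 -40.1] depthmid [649.8 -44.9  12.5] [102. 121. 102.]
scene 0.6 px [271. 307.  12.  16.] cen15 [582.7 124.4] depthmid [579.6 126.7  29.1] [105. 126. 106.]
scene 0.57 px [340. 312.  17.  18.] cen15 [458.2  16.4] depthmid [461.3  15.   13. ] [ 40. 119.  59.]
scene 0.43 px [272. 372.  52.  51.] cen15 [460.8 225.3] depthmid [447.8 234.2  30.9] [187. 194. 190.]
```

step_arm(
  plan="-1.03 10.2 0 -79 28; -1.03 10.2 0 -79 28; -1.03 10.2 0 -79 28; -1.03 10.2 0 -79 28; -1.03 10.2 0 -79 28; -1.03 10.2 0 -79 28; -1.03 10.2 0 -79 28; -1.03 10.2 0 -79 28; -1.03 10.2 0 -79 28; -1.03 10.2 0 -79 28",
)

```text
time_s: 15.35
eef_pos: [689.4, -57.2, 64.3]
ee_rot: [-0.001, 0.084, 0.996, 0.0]
force: [0.3, 0.2, -0.1]
grip_width: 0.279
```

```bash
python3 - <<'E'
from h import *
rel((690,-57.5,5,170),(612,-44.4,5,170))
E
```

```text
t 15.35 at [689.4 -57.2  64.3] yaw 170.4 F [ 0.3  0.2 -0.1] g 0.279
(690, -57.5, 5, 170) -> [-0.07 -0.02  5.93] 0.4
(612, -44.4, 5, 170) -> [ 7.84 -0.03  5.94] 0.4
```

step_arm(
  plan="0 0 3 0 28; 0 0 5.95 0 28; 0 0 5.95 0 28; 1 0 5.95 0 28; 2 0 5.95 0 28; 3 0 5.95 0 28; 4 0 5.95 0 28; 5 0 5.95 0 28; 6 0 5.95 0 28; 6.9 0 5.95 0 28",
)

```text
time_s: 16.35
eef_pos: [621.4, -45.6, 6.2]
ee_rot: [0.0, 0.086, 0.996, 0.0]
force: [0.4, 0.3, -0.9]
grip_width: 0.28
```

step_arm(
  plan="0.9 0 0 0 28; 0.9 0 0 0 28; -0.6 0 0 0 28; -2.1 0 0 0 28; -2.1 0 -3 0 28; -2.1 0 -6 0 28; -2.1 0 -6 0 28",
)

```text
time_s: 17.05
eef_pos: [645.0, -49.8, 70.3]
ee_rot: [0.004, 0.086, 0.996, -0.001]
force: [0.9, 0.2, -0.3]
grip_width: 0.277
```

```bash
python3 - <<'E'
from h import *
rel((588,-92,65,91.2),(588,-92,5,91.2)); lights()
E
```

```text
t 17.05 at [645.  -49.8  70.3] yaw 170.2 F [ 0.9  0.2 -0.3] g 0.277
(588, -92, 65, 91.2) -> [ 4.9  -5.13  0.5 ] 79.0
(588, -92, 5, 91.2) -> [ 4.94 -5.13  6.5 ] 79.0
top 0.45 px [232. 249.  15.  11.] cen15 [590.  117.7] depthmid [587.6 117.5  30.1] [ 99. 118. 102.]
scene 0.58 px [280. 297.  16.  15.] cen15 [587.7  88.9] depthmid [580.3  83.8  28.2] [103. 125. 104.]
scene 0.48 px [336. 312.  13.  17.] cen15 [455.8  28.3] depthmid [377.9 117.7 216.9] [ 40. 121.  59.]
scene 0.45 px [269. 308.  15.  18.] cen15 [582.5 124.6] depthmid [579.1 126.2  28.9] [104. 125. 105.]
```

step_arm(
  plan="4.9 -5.1 0 79 28; 4.9 -5.1 0 79 28; 4.9 -5.1 0 79 28; 4.9 -5.1 0 79 28; 4.9 -5.1 0 79 28; 4.9 -5.1 0 79 28; 4.9 -5.1 0 79 28; 4.9 -5.1 0 79 28; 4.9 -5.1 0 79 28; 4.9 -5.1 0 79 28",
)

```text
time_s: 18.25
eef_pos: [585.1, -91.0, 64.8]
ee_rot: [-0.001, 0.7, 0.714, -0.0]
force: [-1.1, 0.1, -0.2]
grip_width: 0.282
```

```bash
python3 - <<'E'
from h import *
rel((588,-92,5,91.2),(586.7,-17,5,91.2)); lights(); crop('scene','f.png',240,230,400,340,5)
E
```

```text
t 18.25 at [585.1 -91.   64.8] yaw 91.1 F [-1.1  0.1 -0.2] g 0.282
(588, -92, 5, 91.2) -> [-0.11  0.3   5.98] -0.1
(586.7, -17, 5, 91.2) -> [7.39 0.31 5.98] -0.1
top 0.71 px [247. 248.  12.  14.] cen15 [583.   77.1] depthmid [585.2  76.8  28.9] [102. 121. 105.]
top 0.66 px [231. 250.  16.  16.] cen15 [587.3 119.1] depthmid [586.8 117.8  30.5] [100. 118. 103.]
top 0.53 px [312. 306.  16.  12.] cen15 [ 434.4 -102. ] depthmid [ 433.4 -101.9  222.7] [86. 59. 40.]
scene 0.76 px [337. 310.  19.  18.] cen15 [460.5  16.2] depthmid [461.6  15.3  12.4] [ 40. 119.  60.]
scene 0.66 px [316. 268.  16.  16.] cen15 [584.8 -30. ] depthmid [585.9 -36.3  13.8] [ 96.5 112.5  98. ]
scene 0.61 px [282. 296.  19.  16.] cen15 [584.   84.9] depthmid [578.5  85.   29.5] [104.  125.5 105. ]
scene 0.59 px [269. 306.  14.  18.] cen15 [582.8 127.6] depthmid [580.1 126.5  28.1] [103.5 125.5 104. ]
scene 0.41 px [262. 308.  90.  75.] cen15 [590.1 138.1] depthmid [584.7 121.8  30.3] [121. 124. 124.]
```

View pics/f.png

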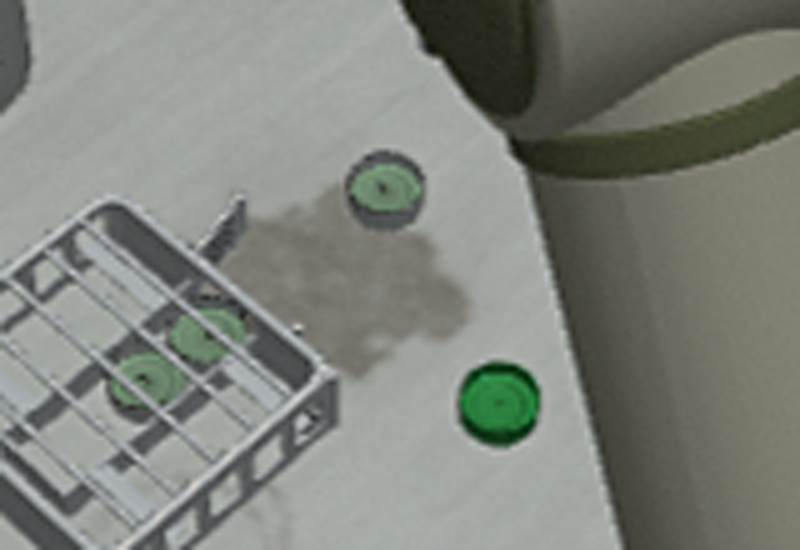

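Two lights sit in the lane at crop f (208,332) and (147,380). The third waits in front of the opening at (385,190), and the door is still open at (225,225). Next I'll push in the third light.

step_arm(
  plan="-0.1 0.3 3 -0.1 28; -0.1 0.3 5.95 -0.1 28; -0.1 0.3 5.95 -0.1 28; 1.2 0.3 5.95 -0.1 28; 2.2 0.3 5.95 -0.1 28; 3.2 0.3 5.95 -0.1 28; 4.2 0.3 5.95 -0.1 28; 5.2 0.3 5.95 -0.1 28; 6.2 0.3 5.95 -0.1 28; 7.2 0.25 5.95 -0.1 28",
)

```text
time_s: 19.45
eef_pos: [586.5, -18.3, 6.4]
ee_rot: [0.0, 0.699, 0.715, 0.0]
force: [-0.0, -0.9, 2.5]
grip_width: 0.278
```

step_arm(
  plan="0.2 0 0 0 28; 0.2 0 0 0 12; 0.2 0 0 0 12; 0.2 0 0 0 12",
)

```text
time_s: 19.85
eef_pos: [586.3, -17.4, 6.1]
ee_rot: [-0.0, 0.699, 0.715, -0.0]
force: [-1.0, 0.7, -0.1]
grip_width: 0.121
```

```bash
python3 - <<'E'
from h import *
rel((586,28,5,91.2),(585.6,51,5,91.2))
E
```

```text
t 19.85 at [586.3 -17.4   6.1] yaw 91.3 F [-1.   0.7 -0.1] g 0.121
(586, 28, 5, 91.2) -> [4.54 0.07 0.11] 0.1
(585.6, 51, 5, 91.2) -> [6.84 0.09 0.11] 0.1
```

step_arm(
  plan="0.8 0.04 0.1 0 12; 1.6 0.05 0.1 0 12; 2.4 0.06 0.1 0 12; 3.2 0.06 0.1 0 12; 4 0.06 0.1 0 12; 4.6 0.06 0.1 0 12",
)

```text
time_s: 20.45
eef_pos: [585.8, 29.8, 5.2]
ee_rot: [-0.0, 0.699, 0.716, 0.0]
force: [-0.4, -0.6, 0.0]
grip_width: 0.121
```

step_arm(
  plan="0.6 0 0 0 12; 1.2 0 0 0 12; 1.8 0 0 0 12; 2.2 0 0 0 12; 2.4 0 0 0 12; 2.4 0 0 0 12",
)

```text
time_s: 21.05
eef_pos: [585.3, 53.1, 5.2]
ee_rot: [-0.0, 0.699, 0.715, -0.0]
force: [-0.3, -0.4, 0.2]
grip_width: 0.119
```

step_arm(
  plan="-3 0 0 0 12; -7 0 0 0 0; -9.5 0 0 0 0; -9.5 3 -0.4 0 0; -9.5 6.8 -0.4 0 0; -9.5 6.8 -0.4 0 0; -9.5 6.8 -0.4 0 0",
)

```text
time_s: 21.75
eef_pos: [655.2, -40.6, 8.6]
ee_rot: [-0.0, 0.699, 0.715, -0.0]
force: [-0.5, -0.3, 0.6]
grip_width: -0.004
```

```bash
python3 - <<'E'
from h import *
rel((652,28,9,91.2),(605,30,9,91.2)); lights(); crop('scene','g.png',240,250,340,325,6)
E
```

```text
t 21.75 at [655.2 -40.6   8.6] yaw 91.3 F [-0.5 -0.3  0.6] g -0.004
(652, 28, 9, 91.2) -> [ 6.87 -0.16 -0.04] 0.1
(605, 30, 9, 91.2) -> [ 7.18 -4.86 -0.03] 0.1
top 0.69 px [314. 306.  18.  14.] cen15 [ 435.3 -106.3] depthmid [ 436.6 -104.9   10.7] [86.5 59.  40. ]
top 0.67 px [231. 250.  14.  18.] cen15 [581.2 116.6] depthmid [580.1 118.7  30.2] [102. 120. 105.]
top 0.55 px [214. 250.   9.  16.] cen15 [581.7 155.7] depthmid [586.6 156.3  11.4] [ 99. 119. 102.]
scene 0.64 px [280. 297.  12.  16.] cen15 [581.3  86.3] depthmid [579.  92.  29.] [103.  123.5 104. ]
scene 0.62 px [258. 319.  14.  16.] cen15 [581.2 160.3] depthmid [579.4 158.8  28. ] [105. 127. 106.]
scene 0.46 px [271. 307.  16.  16.] cen15 [583.6 126.6] depthmid [578.7 125.9  28.3] [103.  125.5 104. ]
```

View pics/g.png

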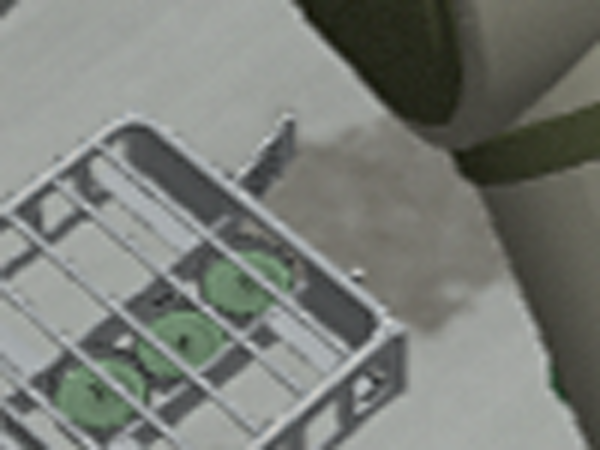

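All three lights stand in a row inside, at crop g (248,281), (182,342) and (100,392). The door is still open at (268,160), so I'll swing it shut now.

step_arm(
  plan="3.5 0 0 0 0; 6.8 0 0 0 0; 6.8 -0.5 0 0 0; 6.8 -1.2 0 0 0; 6.8 -2 0 0 0; 6.8 -2.8 0 0 0; 6.8 -3.6 0 0 0; 6.8 -4.4 0 0 0; 6.8 -5 0 0 0; 6.8 -5 0 0 0",
)

```text
time_s: 22.95
eef_pos: [603.2, 26.2, 9.3]
ee_rot: [-0.0, 0.699, 0.715, -0.0]
force: [-0.3, 0.1, -0.4]
grip_width: 0.003
```

```bash
python3 - <<'E'
from h import *
rel((592,36,9,91.2),(585,43,9,91.2),(585,49,9,91.2))
E
```

```text
t 22.95 at [603.2  26.2   9.3] yaw 91.3 F [-0.3  0.1 -0.4] g 0.003
(592, 36, 9, 91.2) -> [ 1.   -1.1   0.03] 0.1
(585, 43, 9, 91.2) -> [ 1.72 -1.78  0.03] 0.1
(585, 49, 9, 91.2) -> [ 2.32 -1.77  0.03] 0.1
```

step_arm(
  plan="0 -0.6 0 0 0; 0.4 -1.1 0 0 0; 0.8 -1.6 0 0 0; 1.2 -1.8 0 0 0; 1.6 -1.8 0 0 0; 1.9 -1.8 0 0 0; 2.1 -1.8 0 0 0; 2.1 -1.8 0 0 0",
)

```text
time_s: 23.75
eef_pos: [585.6, 47.2, 9.2]
ee_rot: [-0.0, 0.699, 0.715, 0.0]
force: [-0.1, -0.3, 0.2]
grip_width: -0.001
```

step_arm(
  plan="0.1 0 0 0 0; 0.2 0 0 0 0; 0.2 0 0 0 0",
)

```text
time_s: 24.05
eef_pos: [585.4, 48.9, 9.2]
ee_rot: [-0.0, 0.699, 0.715, -0.0]
force: [-0.8, -0.0, -0.5]
grip_width: -0.0
```

Pushing on in 1 mm steps while watching the force.

step_arm(
  plan="0.1 0 0 0 0; 0.1 0 0 0 0",
)

```text
time_s: 24.25
eef_pos: [585.4, 49.9, 9.2]
ee_rot: [0.0, 0.699, 0.715, -0.0]
force: [-0.2, 0.1, -0.2]
grip_width: -0.003
```

step_arm(
  plan="0.1 0 0 0 0; 0.1 0 0 0 0",
)

```text
time_s: 24.45
eef_pos: [585.3, 50.9, 9.2]
ee_rot: [-0.0, 0.699, 0.715, -0.0]
force: [0.1, -0.3, -0.6]
grip_width: 0.003
```

step_arm(
  plan="0.1 0 0 0 0; 0.1 0 0 0 0",
)

```text
time_s: 24.65
eef_pos: [585.3, 52.0, 9.2]
ee_rot: [-0.0, 0.699, 0.715, 0.0]
force: [-0.2, -0.6, 0.3]
grip_width: 0.002
```

step_arm(
  plan="0.1 0 0 0 0; 0.1 0 0 0 0",
)

```text
time_s: 24.85
eef_pos: [585.3, 53.0, 9.2]
ee_rot: [-0.0, 0.699, 0.715, 0.0]
force: [-0.1, -0.8, 0.5]
grip_width: -0.005
```

step_arm(
  plan="0.1 0 0 0 0; 0.1 0 0 0 0",
)

```text
time_s: 25.05
eef_pos: [585.3, 53.9, 9.2]
ee_rot: [0.0, 0.699, 0.715, 0.0]
force: [-0.7, -0.6, 0.1]
grip_width: 0.004
```

step_arm(
  plan="0.1 0 0 0 0; 0.1 0 0 0 0",
)

```text
time_s: 25.25
eef_pos: [585.3, 54.2, 9.2]
ee_rot: [0.0, 0.699, 0.715, -0.0]
force: [-0.6, -5.6, 0.9]
grip_width: -0.001
```

step_arm(
  plan="0.1 0 0 0 0; 0.1 0 0 0 0",
)

```text
time_s: 25.45
eef_pos: [585.4, 54.3, 9.3]
ee_rot: [0.001, 0.699, 0.715, -0.001]
force: [-1.5, -10.1, 1.1]
grip_width: 0.001
```

```bash
python3 - <<'E'
from h import *
rel(); 
for c in('scene','top'):
    p,d=cams.capture(c); np.save(c+'_p.npy',p)
a=np.load('scene_p.npy')[255:330,245:325]; b=np.load('top_p.npy')[215:290,215:295]
save('i.png',np.hstack([cv2.resize(i,(400,375),interpolation=cv2.INTER_CUBIC) for i in(a,b)]))
E
```

```text
t 25.45 at [585.4  54.3   9.3] yaw 91.3 F [ -1.5 -10.1   1.1] g 0.001
```

View pics/i.png

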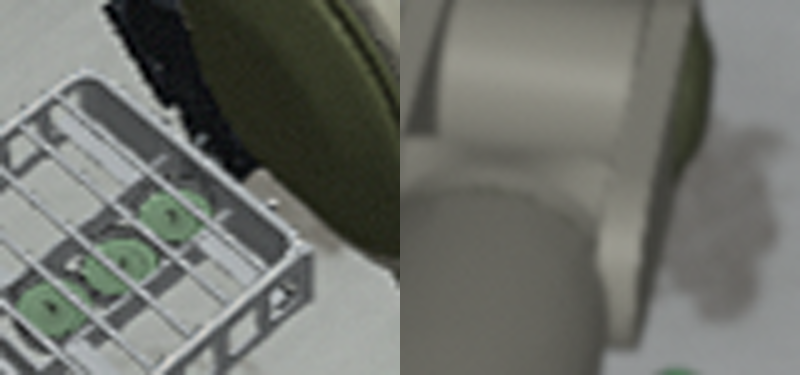

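Contact is firm at 10 N, with the three lights in a row behind at i (175,215), (120,265) and (52,305). I'll back off and check the door.

step_arm(
  plan="-1 0 0 0 0; -4 0 0 0 0; -8 0 0 0 0; -12 0 -3 0 0; -16 0 -8 0 0; -20 0 -12 0 0; -24 0 -14 0 0; -28 0 -14 0 0; -28 0 -14 0 0; -28 0 -14 0 0",
)

```text
time_s: 26.55
eef_pos: [591.5, -225.2, 149.0]
ee_rot: [-0.0, 0.699, 0.715, 0.0]
force: [0.3, 0.5, 0.2]
grip_width: 0.001
```

```bash
cp top_d.npy old_d.npy; python3 - <<'E'
from h import *
rel(); lights()
for n in('lighter','teaspoon'):
    for r in spotter.regions_of('top',n)[:1]: print(n,np.round(r['extent']))
a=np.load('scene_p.npy')[250:325,250:350]; b=np.load('top_p.npy')[205:280,210:310]
save('j.png',np.hstack([cv2.resize(i,(400,300),interpolation=cv2.INTER_CUBIC) for i in(a,b)]))
E
```

```text
t 26.55 at [ 591.5 -225.2  149. ] yaw 91.2 F [0.3 0.5 0.2] g 0.001
top 0.53 px [228. 249.  14.  15.] cen15 [582.4 124.1] depthmid [581.5 122.9  29.3] [102. 120. 106.]
top 0.48 px [244. 249.  11.  11.] cen15 [585.9  89.4] depthmid [584.9  87.8  29.7] [101. 119. 104.]
scene 0.73 px [278. 298.  17.  11.] cen15 [591.6  93. ] depthmid [587.7  87.8  12.3] [104. 128. 104.]
scene 0.7 px [340. 309.  19.  16.] cen15 [461.4  16.5] depthmid [461.8  14.4  12.4] [ 40.  118.   58.5]
scene 0.66 px [269. 308.  14.  15.] cen15 [584.1 130.8] depthmid [578.5 126.6  27.8] [106.  129.5 107. ]
scene 0.59 px [257. 318.  16.  20.] cen15 [583.5 164. ] depthmid [578.2 166.8  29.2] [103. 126. 105.]
lighter [352. 179.  16.   8.]
```

View pics/j.png

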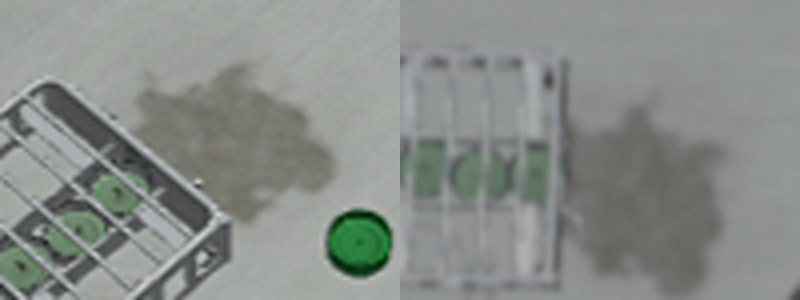

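The door no longer sticks out in either view, the three lights stand in a row inside, and the green look-alike is where it was. I'm handing in the job.

```bash
python3 -c "
from h import *
print(workorder.finish_job())"
```

```text
the job is handed in; nothing more can be done
None
```

The job is handed in: all three tea lights stand in a row in the warmer's lane and the draught door is pushed shut. It took about 27 s of the 64 s allowed.

**Lights:** I slid each one flat along the bench with the fingertips, in the order 2, 3, 1, as I numbered them. I left the bright green and brown look-alikes alone.

**Door:** I swung it shut from its outer face and pressed until it met a firm stop at about 10 N. That stop was 2–3 mm further in than I had estimated. It was the only notable force in the job.

**Last checks:**
- The scene camera's last picture shows all three lights inside in line; the top camera's network reported only two of them, because the grate bars partly hide the row.
- The door no longer sticks out in either picture. I judged it shut from that and the firm stop; its angle was not measured.
- The two cameras disagreed by about 5 mm. I used the top camera, which matched the first push to about 1 mm.
- The final check did not find the lighter or teaspoon, as the arm was in the way. The network gave one wrong match for the lighter and none for the spoon. I planned the paths to stay clear of both and felt no contact.
- I did not check the other loose items again; the arm did not go near them.

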